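Vent and open the dry case

TASK

The grey dry case of spare boards has come up from the store: first let air in by turning the winged vent cap on its sloping left shoulder about a quarter turn anticlockwise, to its stop, with the lid still shut. Then lift the lid by its handle and lay it back, without letting it slam, until it rests on its stop. Leave the rest of the bench as it stands.

Things in the scene. Friction and masses are not known exactly. Their poses are not given: they have to be found in the camera images.
- case: Grey case, fixed, turned up to 20 deg. Origin: underside, middle of the box part; x to the back (hinge), y left, z up. Box 140 (x) x 200 mm, rim 85 mm high, 103 with lid shut. At its left end (y 100 to 167 mm) a shoulder as deep as the box slopes down outward at 30 deg, 83 to 44 mm high; the vent cap sits on its middle. Two steel stop brackets for the lid behind the hinge.
- vent (a joint): Turn of the vent cap about its own axis, rad: 0 screwed shut, 1.5 open at its stop; grows anticlockwise as seen from outside looking at the cap. Starts anywhere from 0 to 0.3. Light friction (0.05 N m), stays where it is left.
- vent_grip (a point): Point on the vent cap's axis inside its grip wing, a bar 44 mm long, 14 thick, 32 tall on a 48 mm disc: 9 mm below the wing's outer end, 21 above the disc, 33 above the slope. z points out along the axis, leaning 30 deg from vertical to the case's left; x along the wing, y across it, both turn with the cap. At vent 0 the wing is level, along the case's x; at 1.5 it runs up and down the slope.
- lid (a joint): Lid angle, rad: 0 shut, 1.57 upright, 1.75 resting back on its stop. Weighs 0.25 to 0.5 kg; lightly damped hinge. Let go, it balances near 1.35: from below it falls shut (a slam if dropped from high), from beyond it falls gently back on its stop.
- lid_handle (a point): Middle of the black lid handle: round bar, 10 mm diameter, 110 mm long, parallel to the hinge, a leg at each end. Centre line 40 mm off the lid's outer face, 25 mm from the lid's front edge; shut: 45 mm in front of the case's origin, 143 mm above the bench. y along the bar, z away from the lid's face, x to the hinge; turns with the lid (140 x 200 x 18 mm).
- lid_hinge (a point): Middle of the hinge line, at the case's rear rim, 70 mm behind the case's origin, 85 mm above the bench; does not move. Axes as the case: the hinge line is y. The lid swings up from the front and over to the back. Shut, the handle's centre line lies 115 mm in front of it and 58 mm higher.
- flux_bottle: small upright bottle, 36 mm across, 90 mm tall, behind the left end of the case; bystander. Origin: middle of its underside.
- solder_reel: metal reel standing on its flange, 52 mm across, 37 mm tall, just right of the case; bystander. Origin: middle of its underside.
- multimeter: yellow hand-held meter lying flat, 170 x 85 x 36 mm; bystander. Origin: middle of its underside.
- board: green circuit board lying flat on the bench behind the case, 60 x 170 x 15 mm; bystander. Origin: middle of its underside.
- screwdriver: screwdriver lying flat, 170 mm long; bystander. Origin: on it, near its middle.
- heatsink: finned aluminium block, 50 x 60 x 28 mm; bystander. Origin: middle of its underside.
- swab_pot: white cup, 60 mm across, 70 mm tall; bystander. Origin: middle of its underside.

How it is judged:
By the outcome, as a careful person would: the job done as asked, in the order asked, and still so for the second after the job is handed in, with the robot touching nothing.
It also fails if it takes over 58 s, if anything falls off the work surface, if the arm or the gripper's body presses on something with over 40 N, if the wrist force passes 120 N, or if a joint passes its speed limit or range.

ROBOT

A 7-joint arm with a two-finger parallel gripper is mounted at the origin on the work surface. World frame = base frame: x ahead of the robot, y to its left, z up, the work surface at z = 0. Lengths are in m, angles in rad, forces in N, time in s.
With the tool pointing down it reaches from about 0.425 to 0.925 m from the base axis. Payload 6.8 kg.
Tool frame: the origin (TCP) lies on the front face of the gripper's body, between the roots of the fingers; the fingertips stand 73 mm ahead of it and the grasp point (between the pads) lies 54 mm ahead of it; z points along the fingers, y is the line along which they close (so a half turn about z gives the same grasp; the last joint's range is limited). The gripper opens to 85 mm and grips with 20 to 120 N. Pads are 22 mm wide; open, the fingers measure 114 mm over their backs; the gripper's body (76 mm by 85 mm) begins 54 mm behind the grasp point. The pads swing forward as they close: fully open they stand 13 mm farther back than shut.
Start: joints at [-1.284, 0.477, 0.022, 1.555, -0.011, 1.109, -0.083], TCP at [0.26, 0.623, 0.304] pointing down, gripper open.
Joint ranges: [-2.96, 2.96], [-0.34, 2.1], [-1.41, 1.46], [0.24, 2.44], [-1.37, 4.51], [0.17, 1.92], [-2.96, 2.96]. Speed limits (rad/s): [2.39, 2.39, 3.14, 3.14, 3.14, 3.14, 3.14].

INTERFACE

Orientations are given as a unit quaternion [w, x, y, z].
In Python, from station import bot, optics gives the robot as it stands.
- The arm moves only by the tool drive_tool, never from a script. Its argument "deltas" is a list of rows, each an object with "gripper": the closure in counts, from 0 (fully open) to 255 (shut); "offset": the shift along the tool's x, y, z in units of 1000 mm (1.0 is 1000 mm), a list of three; "angular": the turn, a rotation vector about the tool's x, y, z in units of 45 degrees (1.0 is 45 degrees), a list of three. In form: [{"gripper": gripper, "offset": [dx, dy, dz], "angular": [rx, ry, rz]}, ...]. A call has 1 to 5 rows; each row is the pose to reach, as a shift and turn from the pose commanded when the call began, along the tool's axes at that moment; what a row does not reach only later rows make up. A row lasts 1/10 s, in which the tool goes at most 50 mm and 8.59 degrees, less where a joint would pass 70% of its speed; a pose out of reach is approached as far as the arm can. A call with a number of a shift or a turn outside -1 to 1 is refused whole. A call with a gripper value outside its range is refused whole. The fingers move at their own pace and stop on an object; "grip_force" is the grip in N (left out, the last holds). Time passes only in rows, so rows that repeat a pose let the fingers close. It gives the time, the measured TCP pose, the force, the opening and the grip force at its end, in the units of the state.
- bot.get_obs(): the state, without advancing time (a new reading comes with each control period).
- optics.read_camera(name): name is "scene" or "top" or "wrist"; returns the picture (480x640x3 uint8, blue, green, red); there is no depth.
- optics.camera_model(name): a dict with "fx", "fy", "cx", "cy" (pixels), "cam_to_world" (4x4, takes a point from camera to world coordinates). Camera axes: x right, y up, looking along -z (the intrinsics and any distortion apply to the point x, -y, -z); pixel columns grow to the right and rows downward; lengths in m; the calibration is good to about 2 mm. A picture is of the moment at which its call begins: read the wrist's pose just before it. camera_model takes no time and is no camera call; for the wrist camera it gives the pose at the moment of the call.
- bot.hand_in(): hands the job in; it is judged then, once.
The state is a dict: "t": time; "q": joint angles; "joint_vel": joint speeds; "joint_torque": joint torques, N m; "eef_pos": TCP position; "tool_rot": TCP orientation; "contact_force": force on the tool from outside, world axes, zero at the start; "torque": the same for the moment, N m; "gripper_width": opening from 0.0 (shut) to 1.0 (fully open); "grasp_force": force on a finger pad.
Only numpy, scipy, OpenCV 4.12 (cv2) and the standard library are available. Lean on these libraries where they do the work, as an engineer would, in place of code of your own. Each camera call takes 0.05 s, during which the arm holds its last target. There are 200 camera calls.

## Working session

There is one attempt and no reset: what is moved stays moved. The work goes in short steps, Python scripts to look and compute and a tool call to move; the robot and the scene stay as the last step left them, time stands still between calls to the robot, and variables do not carry over. Pictures are saved under pics/ and viewed, at most 10 in all, crops included, and the job is handed in when it is done.

Besides the shell and the picture viewer there is one more tool, called after "Request:" as name(argument=value, ...), one argument or row to a line, values as JSON. drive_tool: Moves the arm, as the interface text tells. Its arguments: {"type":"object","properties":{"deltas":{"type":"array"},"grip_force":{"type":"number"}},"required":["deltas"]}

```bash
mkdir -p pics; ls; python3 - <<'E'
from station import bot, optics
import cv2,numpy as np
for n in("scene","top"):
    cv2.imwrite(f"pics/{n}0.png",optics.read_camera(n)); m=optics.camera_model(n); print(n,m)
o=bot.get_obs();print(o)
E
```

```text
pics
scene {'fx': 458.3309173690045, 'fy': 458.3309173690045, 'cx': 305.8058842471972, 'cy': 243.44661490207923, 'cam_to_world': array([[-0.42204476, -0.54610545,  0.72363462,  1.37373631],
       [ 0.90645458, -0.24118969,  0.34665201,  0.41555179],
       [-0.01477534,  0.80224458,  0.59681264,  0.82399649],
       [ 0.        ,  0.        ,  0.        ,  1.        ]])}
top {'fx': 500.2993129984896, 'fy': 500.2993129984896, 'cx': 316.22490916976653, 'cy': 239.29570108328244, 'cam_to_world': array([[-0.00441854,  0.98945344, -0.14478385,  0.34594565],
       [-0.99971303, -0.00777968, -0.02265694, -0.00357203],
       [-0.02354436,  0.14464219,  0.98920387,  1.23381844],
       [ 0.        ,  0.        ,  0.        ,  1.        ]])}
{'t': 0.1, 'q': array([-1.28410784,  0.47770639,  0.02234031,  1.55632597, -0.01150369,
        1.10928474, -0.08309794]), 'joint_vel': array([ 0.00150836, -0.00294648,  0.00156266, -0.00181183,  0.00038484,
        0.00100585,  0.00054805]), 'joint_torque': array([ 5.12796934e-03, -5.97757423e+01,  1.61397278e+00, -2.81952327e+01,
        1.28256460e-02,  5.01790841e-03, -4.08363348e-06]), 'eef_pos': array([0.25945879, 0.62270891, 0.30304144]), 'tool_rot': array([-1.01845806e-04,  1.96103605e-01,  9.80582857e-01, -7.91664279e-04]), 'contact_force': array([-0.17722023, -0.16178406,  0.02007269]), 'torque': array([-0.00604829,  0.00549855, -0.01350752]), 'grasp_force': 0.0, 'gripper_width': 1.0038365500561846}
```

View pics/scene0.png

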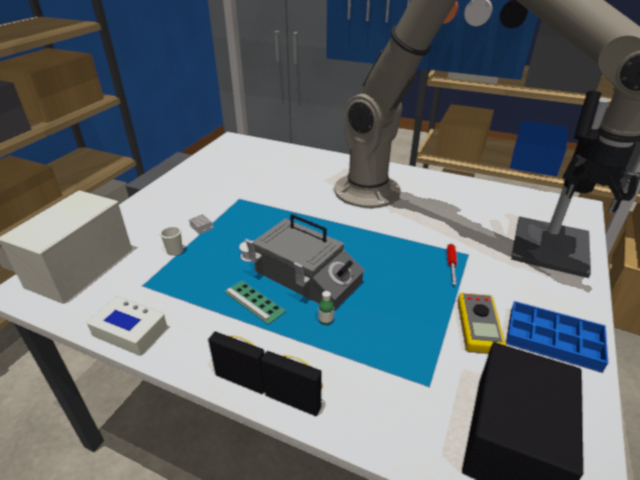

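View pics/top0.png

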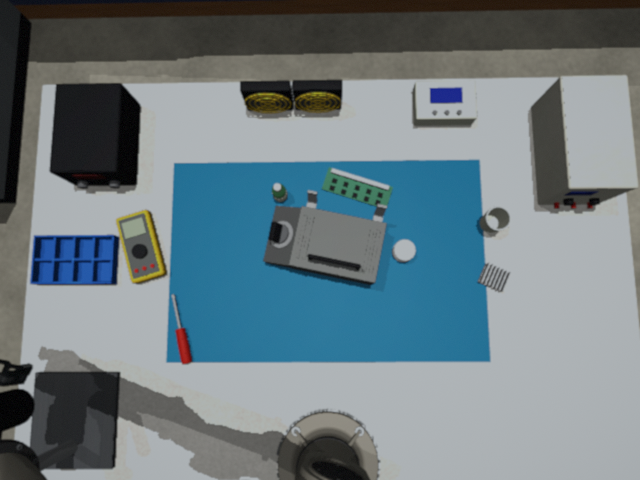

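The case is at about (330,245) in the top view, with its shoulder and cap at left (280,235) and the handle at (335,263). The scene view shows the cap at (343,270). Next, an enlarged crop and the handle and wing masks.

```bash
cat > h.py <<'E'
from station import bot, optics
import cv2,numpy as np
from scipy.spatial.transform import Rotation as R
def ray(m,u,v):
    d=m["cam_to_world"][:3,:3]@np.array([(u-m["cx"])/m["fx"],-(v-m["cy"])/m["fy"],-1]); return m["cam_to_world"][:3,3],d
def onz(m,u,v,z):
    o,d=ray(m,u,v); return o+d*(z-o[2])/d[2]
def proj(m,p):
    c=m["cam_to_world"]; q=c[:3,:3].T@(np.asarray(p)-c[:3,3]); return m["cx"]+m["fx"]*q[0]/-q[2], m["cy"]-m["fy"]*q[1]/-q[2]
def tool():
    o=bot.get_obs(); w=o["tool_rot"]; return o["eef_pos"],R.from_quat([w[1],w[2],w[3],w[0]])
E
python3 - <<'E'
from h import *
I=cv2.imread("pics/top0.png"); m=optics.camera_model("top")
c=I[195:295,255:415]; g=c.max(2)
b=(g<35).astype(np.uint8)
n,l,s,ce=cv2.connectedComponentsWithStats(b)
for i in range(1,n):
    if s[i,4]>25:
        pts=np.argwhere(l==i)[:,::-1]+[255,195]
        r=cv2.minAreaRect(pts.astype(np.float32)); print(s[i],r, onz(m,*r[0],.143))
cv2.imwrite("pics/c1.png",cv2.resize(c,None,fx=5,fy=5,interpolation=cv2.INTER_CUBIC))
E
```

```text
[ 14  27  13  20 169] ((275.15386962890625, 231.73077392578125), (9.60969066619873, 18.631032943725586), 11.309932708740234) [0.52323883 0.11226488 0.143     ]
[ 54  60  51  15 168] ((333.692138671875, 261.9775390625), (51.1925163269043, 4.242249011993408), 11.768289566040039) [ 0.45515101 -0.01659059  0.143     ]
[ 32  71  84  18 115] ((328.47503662109375, 274.6197814941406), (84.72260284423828, 1.4276798963546753), 11.768288612365723) [ 0.42755517 -0.00495993  0.143     ]
```

View pics/c1.png

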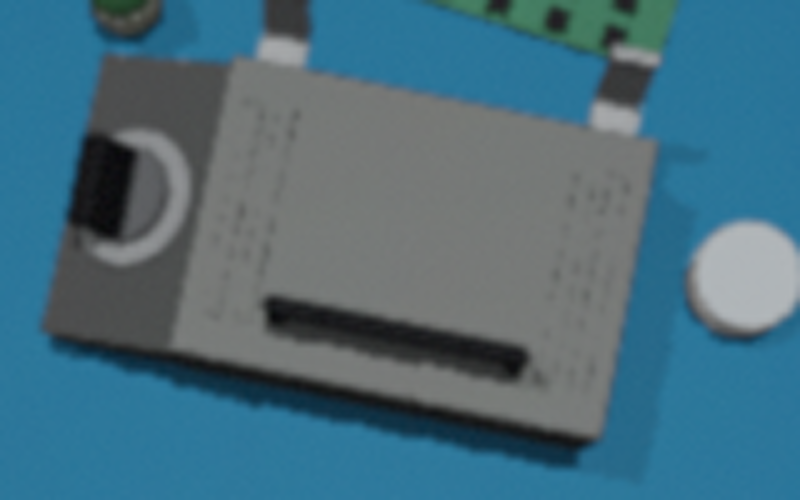

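```bash
cat >> h.py <<'E'
def goto(p,Rt,frac=(1,)):
    "print deltas from the present pose to TCP p, orientation Rt"
    e,r=tool(); off=r.inv().apply(np.asarray(p)-e); a=(r.inv()*Rt).as_rotvec()/(np.pi/4)
    n=max(np.linalg.norm(off)/.05,np.linalg.norm(a)*45/8.59)
    print("off",off.round(4),"ang",a.round(3),"rows>=%.1f"%n)
def look(z,y):
    z=z/np.linalg.norm(z); y=y-z*(y@z); y/=np.linalg.norm(y); return R.from_matrix(np.c_[np.cross(y,z),y,z])
E
python3 - <<'E'
from h import *
m=optics.camera_model("top")
P=np.array([onz(m,u,v,.103)[:2] for u,v in[(302,207),(386,223.4),(374.6,282.4),(289.4,265)]]) #BL BR FR FL
print(P.round(4)); 
yl=(P[0]-P[1]+P[3]-P[2]); yaw=np.arctan2(-yl[0],yl[1])
c=P.mean(0); print("sizes",np.linalg.norm(P[0]-P[1]),np.linalg.norm(P[0]-P[3]),"yaw",np.degrees(yaw),c)
h1=onz(m,333.7,261.5,.146)[:2]
X=np.array([np.cos(yaw),np.sin(yaw)]); print("via handle",h1+.045*X)
s=optics.camera_model("scene")
c=(c+h1+.045*X)/2
C=R.from_euler('z',yaw); o=np.r_[c,0]
w=lambda p:o+C.apply(p)
for n,p in dict(vent=(0,.150,.0921),disc=(0,.1335,.0635),handle=(-.045,0,.143),hL=(-.045,.055,.143)).items(): print(n,w(p).round(4),np.round(proj(m,w(p)),1),np.round(proj(s,w(p)),1))
n=C.apply([0,.5,.866])
Rt=look(-n,-C.apply([0,1.,0])); print("case yaw",yaw)
goto(w((0,.150,.0921))+.20*n,Rt)
E
```

```text
[[ 0.5871  0.0548]
 [ 0.547  -0.1375]
 [ 0.4124 -0.1086]
 [ 0.4529  0.0835]]
sizes 0.1964928923190943 0.1371408537411743 yaw -11.846122253189357 [ 0.49983798 -0.0269493 ]
via handle [ 0.4999383  -0.02581961]
vent [0.5307 0.1204 0.0921] [274.  232.1] [345.3 265.6]
disc [0.5273 0.1043 0.0635] [282.  235.4] [339.5 271.9]
handle [ 0.4558 -0.0171  0.143 ] [333.9 261.7] [307.8 221.2]
hL [0.4671 0.0367 0.143 ] [309.3 256.7] [324.7 228. ]
case yaw -0.20675383691192362
off [-0.4248 -0.261   0.0382] ang [-0.092 -0.972  3.64 ] rows>=19.7
```

Request:
drive_tool(
  deltas=[
    {"gripper": 0, "offset": [-0.2, -0.12, 0], "angular": [0, 0, 0.95]},
    {"gripper": 0, "offset": [-0.2, -0.12, 0], "angular": [0, 0, 0.95]},
    {"gripper": 0, "offset": [-0.2, -0.12, 0], "angular": [0, 0, 0.95]},
    {"gripper": 0, "offset": [-0.2, -0.12, 0], "angular": [0, 0, 0.95]},
    {"gripper": 0, "offset": [-0.2, -0.12, 0], "angular": [0, 0, 0.95]},
  ],
  grip_force=40,
)

```text
t: 0.6
eef_pos: [0.4005, 0.4314, 0.3038]
tool_rot: [0.001, 0.544, 0.839, -0.0]
contact_force: [1.2, -0.0, 0.0]
gripper_width: 0.999
grasp_force: 0.0
```

Request:
drive_tool(
  deltas=[
    {"gripper": 0, "offset": [0, 0, 0], "angular": [0, 0, 0.95]},
    {"gripper": 0, "offset": [0, 0, 0], "angular": [0, 0, 0.95]},
    {"gripper": 0, "offset": [0, 0, 0], "angular": [0, 0, 0.95]},
    {"gripper": 0, "offset": [0, 0, 0], "angular": [0, 0, 0.95]},
    {"gripper": 0, "offset": [0, 0, 0], "angular": [0, 0, 0.95]},
  ],
)

```text
t: 1.1
eef_pos: [0.3979, 0.4352, 0.3035]
tool_rot: [0.0, 0.811, 0.584, -0.0]
contact_force: [0.0, 0.3, 0.6]
gripper_width: 0.997
grasp_force: 0.0
```

Request:
drive_tool(
  deltas=[
    {"gripper": 0, "offset": [0, 0, 0], "angular": [0, 0, 0.95]},
    {"gripper": 0, "offset": [0, 0, 0], "angular": [0, 0, 0.95]},
    {"gripper": 0, "offset": [0, 0, 0], "angular": [0, 0, 0.95]},
    {"gripper": 0, "offset": [0, 0, 0], "angular": [0, 0, 0.95]},
    {"gripper": 0, "offset": [0, 0, 0], "angular": [0, 0, 0.95]},
  ],
)

```text
t: 1.6
eef_pos: [0.3978, 0.4352, 0.3035]
tool_rot: [0.0, 0.969, 0.249, -0.0]
contact_force: [0.9, -0.1, 0.6]
gripper_width: 1.0
grasp_force: 0.0
```

```bash
cat >> h.py <<'E'
yaw=-0.2068; C=R.from_euler('z',yaw); o=np.array([.4999,-.0264,0]); w=lambda p:o+C.apply(p)
n=C.apply([0,.5,.866]); V=w((0,.150,.0921))
def ventR(a): # tool y = -wing y at vent angle a
    return R.from_rotvec(a*n)*look(-n,-C.apply([0,1.,0]))
def st():
    b=bot.get_obs(); print("t",b["t"],"q",b["q"].round(2),"F",b["contact_force"].round(1),"M",b["torque"].round(2),"w",round(b["gripper_width"],3),"g",round(b["grasp_force"],1))
E
python3 -c "
from h import *
st(); goto(V+.2*n,ventR(0.1))"
```

```text
t 1.6 q [-1.35  0.37  0.53  1.79 -0.21  1.04 -1.8 ] F [ 0.9 -0.1  0.6] M [ 0.   -0.01  0.02] w 1.0 g 0.0
off [0.03   0.264  0.0383] ang [-0.622 -0.266  0.758] rows>=5.4
```

Request:
drive_tool(
  deltas=[
    {"gripper": 0, "offset": [0.03, 0.264, 0.038], "angular": [-0.62, -0.27, 0.76]},
    {"gripper": 0, "offset": [0.03, 0.264, 0.038], "angular": [-0.62, -0.27, 0.76]},
    {"gripper": 0, "offset": [0.03, 0.264, 0.038], "angular": [-0.62, -0.27, 0.76]},
    {"gripper": 0, "offset": [0.03, 0.264, 0.038], "angular": [-0.62, -0.27, 0.76]},
    {"gripper": 0, "offset": [0.03, 0.264, 0.038], "angular": [-0.62, -0.27, 0.76]},
  ],
)

```text
t: 2.1
eef_pos: [0.5427, 0.2334, 0.2683]
tool_rot: [0.242, 0.969, -0.032, -0.038]
contact_force: [-0.1, 0.9, -0.3]
gripper_width: 1.002
grasp_force: 0.0
```

```bash
python3 -c "
from h import *
st(); goto(V+.2*n,ventR(0.1))"
```

```text
t 2.1 q [-1.17  0.65  0.79  1.68 -0.05  1.28 -2.05] F [-0.1  0.9 -0.3] M [ 0.49 -0.14  0.07] w 1.002 g 0.0
off [0.0099 0.0115 0.0089] ang [-0.035 -0.015  0.048] rows>=0.4
```

Request:
drive_tool(
  deltas=[
    {"gripper": 0, "offset": [0.0, 0.0, 0.0], "angular": [0, 0, 0.0]},
    {"gripper": 90, "offset": [0.0, 0.0, 0.0], "angular": [0, 0, 0.0]},
    {"gripper": 90, "offset": [0.0, 0.0, 0.0], "angular": [0, 0, 0.0]},
  ],
)

```text
t: 2.4
eef_pos: [0.5417, 0.2354, 0.2683]
tool_rot: [0.24, 0.97, -0.03, -0.038]
contact_force: [-0.2, -0.2, 0.2]
gripper_width: 0.69
grasp_force: 0.0
```

```bash
python3 -c "
from h import *
st(); goto(V+.2*n,ventR(0.1))
m=optics.camera_model('wrist'); I=optics.read_camera('wrist'); cv2.imwrite('pics/w1.png',I)
np.save('w1.npy',m['cam_to_world']); print(m['fx'],m['cx'],m['cy'])
for q in (V,V-.033*n,V+.009*n): print(np.round(proj(m,q),1))
"
```

```text
t 2.4 q [-1.17  0.64  0.78  1.68 -0.05  1.28 -2.05] F [-0.2 -0.2  0.2] M [ 0.5  -0.04 -0.02] w 0.69 g 0.0
off [0.011  0.0133 0.0097] ang [-0.04  -0.016  0.055] rows>=0.4
369.8347368274501 316.38337737462007 243.54608114968323
[340.2 221.5]
[339.  213.8]
[340.6 223.9]
```

View pics/w1.png

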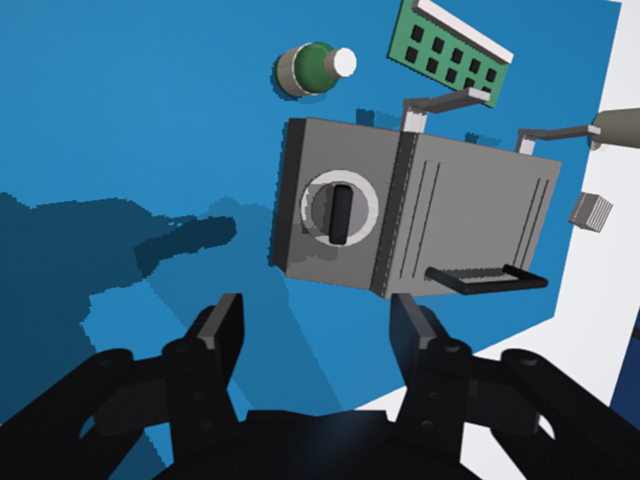

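The wrist view shows the wing centred at about (341,213), the ring at (339,209), and the wing nearly along the case's x. I'll measure both.

```bash
cat > mv.py <<'E'
from h import *
def onplane(m,u,v,p,nn):
    a,d=ray(m,u,v); return a+d*((p-a)@nn)/(d@nn)
def wing(I,m):
    g=I.max(2); u0,v0=map(int,proj(m,V)); b=np.zeros_like(g); s=slice(v0-60,v0+60),slice(u0-60,u0+60); b[s]=(g[s]<45)
    k,l,st_,ce=cv2.connectedComponentsWithStats(b); i=min((i for i in range(1,k) if st_[i,4]>150),key=lambda i:np.hypot(*(ce[i]-[u0,v0])))
    r=cv2.minAreaRect(np.argwhere(l==i)[:,::-1].astype(np.float32)); bx=cv2.boxPoints(r); print("wing",r,st_[i])
    e=sorted([(np.linalg.norm(bx[j]-bx[(j+1)%4]),(bx[j]+bx[(j+1)%4])/2) for j in range(4)],key=lambda t:t[0])[:2]
    A,B=[onplane(m,*t[1],V+.0*n,n) for t in e]
    d=C.inv().apply(B-A); d*=np.sign(d[0]); c=C.inv().apply((A+B)/2-V)
    print("len",np.linalg.norm(d),"vent",np.arctan2(d[1]/.866,d[0]),"centre err case",c.round(4))
if __name__=="__main__":
    m=optics.camera_model('wrist'); I=cv2.imread('pics/w1.png'); wing(I,m)
    g=I.min(2); b=np.zeros_like(g); b[160:260,290:388]=(g[160:260,290:388]>150)
    p=np.argwhere(b)[:,::-1].astype(np.float32); h=cv2.convexHull(p); e=cv2.fitEllipse(h); print("ring",e)
    c=onplane(m,*e[0],V-.021*n,n); print("ring centre err case",C.inv().apply(c-(V-.021*n)).round(4))
E
python3 mv.py
```

```text
wing ((339.7396545410156, 214.03070068359375), (18.97291374206543, 59.18226623535156), 7.305758953094482) [ 328  185   25   59 1069]
len 0.04606258259075052 vent 0.033840149067036314 centre err case [ 0.0051  0.0012 -0.0007]
ring ((339.5917053222656, 207.62718200683594), (76.08207702636719, 76.95460510253906), 75.97916412353516)
ring centre err case [ 0.0071  0.001  -0.0006]
```

```bash
cat >> h.py <<'E'
V=V+C.apply([.004,.001,0])
E
python3 -c "
from h import *
goto(V+.12*n,ventR(0.034))"
```

```text
off [0.0141 0.0157 0.0895] ang [-0.041 -0.015  0.139] rows>=1.8
```

Request:
drive_tool(
  deltas=[
    {"gripper": 90, "offset": [0.014, 0.016, 0.05], "angular": [-0.04, -0.015, 0.14]},
    {"gripper": 90, "offset": [0.014, 0.016, 0.09], "angular": [-0.04, -0.015, 0.14]},
    {"gripper": 90, "offset": [0.014, 0.016, 0.09], "angular": [-0.04, -0.015, 0.14]},
    {"gripper": 90, "offset": [0.014, 0.016, 0.09], "angular": [-0.04, -0.015, 0.14]},
  ],
)

```text
t: 2.85
eef_pos: [0.5469, 0.1781, 0.1959]
tool_rot: [0.257, 0.962, -0.084, -0.031]
contact_force: [0.9, 0.4, 0.5]
gripper_width: 0.649
grasp_force: 0.0
```

```bash
python3 -c "
from mv import *
st(); goto(V+.055*n,ventR(0.034))
m=optics.camera_model('wrist'); I=optics.read_camera('wrist'); cv2.imwrite('pics/w2.png',I); print(proj(m,V)); wing(I,m)
"
```

```text
t 2.85 q [-1.11  0.73  0.79  1.77 -0.07  1.12 -2.09] F [0.9 0.4 0.5] M [ 0.5  -0.12 -0.03] w 0.649 g 0.0
off [ 0.0001 -0.0009  0.0643] ang [-0.     0.001 -0.002] rows>=1.3
(np.float64(312.6769395691189), np.float64(271.83225125337736))
wing ((312.0, 267.5), (87.0, 26.0), 90.0) [ 299  224   27   88 2229]
len 0.04987193679392731 vent 0.029284619395212406 centre err case [ 0.0016  0.0004 -0.0002]
```

View pics/w2.png

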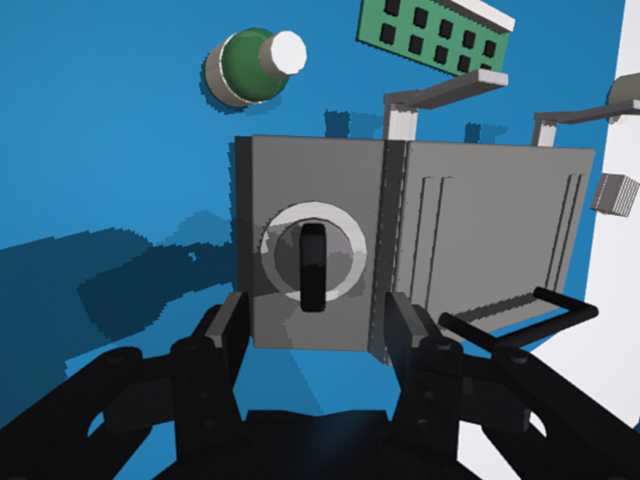

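The wing sits at (312,267), centred between the pads and aligned. Going down and closing.

Request:
drive_tool(
  deltas=[
    {"gripper": 110, "offset": [0, 0, 0.035], "angular": [0, 0, 0]},
    {"gripper": 120, "offset": [0, 0, 0.055], "angular": [0, 0, 0]},
    {"gripper": 120, "offset": [0, 0, 0.064], "angular": [0, 0, 0]},
    {"gripper": 120, "offset": [0, 0, 0.064], "angular": [0, 0, 0]},
    {"gripper": 120, "offset": [0, 0, 0.064], "angular": [0, 0, 0]},
  ],
)

```text
t: 3.4
eef_pos: [0.5418, 0.1472, 0.1416]
tool_rot: [0.256, 0.962, -0.084, -0.03]
contact_force: [-0.2, -0.8, -0.1]
gripper_width: 0.533
grasp_force: 0.0
```

Request:
drive_tool(
  deltas=[
    {"gripper": 255, "offset": [0, 0, 0], "angular": [0, 0, 0]},
    {"gripper": 255, "offset": [0, 0, 0], "angular": [0, 0, 0]},
    {"gripper": 255, "offset": [0, 0, 0], "angular": [0, 0, 0]},
    {"gripper": 255, "offset": [0, 0, 0], "angular": [0, 0, 0]},
    {"gripper": 255, "offset": [0, 0, 0], "angular": [0, 0, 0]},
  ],
  grip_force=40,
)

```text
t: 3.9
eef_pos: [0.5417, 0.1484, 0.1406]
tool_rot: [0.256, 0.963, -0.084, -0.03]
contact_force: [1.4, 5.9, -1.9]
gripper_width: 0.154
grasp_force: 43.3
```

```bash
python3 -c "
from h import *
st(); goto(V+.055*n,ventR(0.034)); goto(V+.055*n,ventR(.3))"
```

```text
t 3.9 q [-1.07  0.78  0.75  1.84 -0.1   0.99 -2.08] F [ 1.4  5.9 -1.9] M [ 1.31 -0.24 -0.11] w 0.154 g 43.3
off [-0.0011  0.0006  0.0013] ang [-0.004 -0.003 -0.002] rows>=0.0
off [-0.0011  0.0006  0.0013] ang [-0.004 -0.003 -0.341] rows>=1.8
```

Request:
drive_tool(
  deltas=[
    {"gripper": 255, "offset": [0, 0, 0], "angular": [0, 0, -0.1]},
    {"gripper": 255, "offset": [0, 0, 0], "angular": [0, 0, -0.22]},
    {"gripper": 255, "offset": [0, 0, 0], "angular": [0, 0, -0.35]},
    {"gripper": 255, "offset": [0, 0, 0], "angular": [0, 0, -0.48]},
    {"gripper": 255, "offset": [0, 0, 0], "angular": [0, 0, -0.6]},
  ],
)

```text
t: 4.4
eef_pos: [0.5417, 0.1487, 0.1404]
tool_rot: [0.241, 0.955, 0.145, -0.089]
contact_force: [0.9, 5.5, -3.1]
gripper_width: 0.153
grasp_force: 43.0
```

```bash
python3 -c "
from h import *
st(); goto(V+.055*n,ventR(1.5))"
```

```text
t 4.4 q [-0.98  0.73  0.62  1.84  0.01  1.   -1.71] F [ 0.9  5.5 -3.1] M [ 1.74 -0.44  0.  ] w 0.153 g 43.0
off [-0.0013  0.0003  0.0013] ang [-0.    -0.006 -1.263] rows>=6.6
```

Request:
drive_tool(
  deltas=[
    {"gripper": 255, "offset": [0, 0, 0], "angular": [0, 0, -0.13]},
    {"gripper": 255, "offset": [0, 0, 0], "angular": [0, 0, -0.26]},
    {"gripper": 255, "offset": [0, 0, 0], "angular": [0, 0, -0.39]},
    {"gripper": 255, "offset": [0, 0, 0], "angular": [0, 0, -0.52]},
    {"gripper": 255, "offset": [0, 0, 0], "angular": [0, 0, -0.65]},
  ],
)

```text
t: 4.9
eef_pos: [0.5416, 0.149, 0.1403]
tool_rot: [0.211, 0.888, 0.382, -0.147]
contact_force: [1.6, 6.5, -4.1]
gripper_width: 0.153
grasp_force: 42.9
```

```bash
python3 -c "
from h import *
st(); goto(V+.055*n,ventR(1.5))"
```

```text
t 4.9 q [-0.89  0.69  0.48  1.83  0.12  1.01 -1.3 ] F [ 1.6  6.5 -4.1] M [ 2.02 -0.38 -0.13] w 0.153 g 42.9
off [-0.0015  0.      0.0013] ang [ 0.001 -0.007 -0.613] rows>=3.2
```

Request:
drive_tool(
  deltas=[
    {"gripper": 255, "offset": [0, 0, 0], "angular": [0, 0, -0.13]},
    {"gripper": 255, "offset": [0, 0, 0], "angular": [0, 0, -0.26]},
    {"gripper": 255, "offset": [0, 0, 0], "angular": [0, 0, -0.4]},
    {"gripper": 255, "offset": [0, 0, 0], "angular": [0, 0, -0.52]},
    {"gripper": 255, "offset": [0, 0, 0], "angular": [0, 0, -0.6]},
  ],
)

```text
t: 5.4
eef_pos: [0.5413, 0.1492, 0.1402]
tool_rot: [0.17, 0.774, 0.578, -0.192]
contact_force: [-0.3, 7.8, -4.1]
gripper_width: 0.156
grasp_force: 43.0
```

Request:
drive_tool(
  deltas=[
    {"gripper": 255, "offset": [0, 0, 0], "angular": [0, 0, -0.03]},
    {"gripper": 255, "offset": [0, 0, 0], "angular": [0, 0, -0.06]},
    {"gripper": 255, "offset": [0, 0, 0], "angular": [0, 0, -0.06]},
  ],
)

```text
t: 5.7
eef_pos: [0.5413, 0.1492, 0.1402]
tool_rot: [0.166, 0.763, 0.594, -0.195]
contact_force: [0.1, 8.1, -2.6]
gripper_width: 0.16
grasp_force: 51.2
```

```bash
python3 -c "
from h import *
st(); goto(V+.055*n,ventR(1.5)); b=bot.get_obs(); print('Mn',b['torque']@n)"
```

```text
t 5.7 q [-0.8   0.66  0.34  1.83  0.21  1.03 -0.87] F [ 0.1  8.1 -2.6] M [ 2.28 -0.67 -1.23] w 0.16 g 51.2
off [-0.0014 -0.0004  0.0013] ang [ 0.001 -0.008  0.039] rows>=0.2
Mn -1.1567101402452296
```

Request:
drive_tool(
  deltas=[
    {"gripper": 120, "offset": [0, 0, 0], "angular": [0, 0, 0.02]},
    {"gripper": 120, "offset": [0, 0, 0], "angular": [0, 0, 0.02]},
    {"gripper": 120, "offset": [0, 0, 0], "angular": [0, 0, 0.02]},
    {"gripper": 120, "offset": [0, 0, -0.03], "angular": [0, 0, 0.02]},
    {"gripper": 120, "offset": [0, 0, -0.08], "angular": [0, 0, 0.02]},
  ],
)

```text
t: 6.2
eef_pos: [0.5476, 0.1825, 0.2086]
tool_rot: [0.169, 0.766, 0.586, -0.2]
contact_force: [0.6, -0.1, -0.1]
gripper_width: 0.529
grasp_force: 0.0
```

Request:
drive_tool(
  deltas=[
    {"gripper": 120, "offset": [0, 0, -0.05], "angular": [0, 0, 0]},
    {"gripper": 120, "offset": [0, 0, -0.07], "angular": [0, 0, 0]},
    {"gripper": 120, "offset": [0, 0, -0.07], "angular": [0, 0, 0]},
    {"gripper": 120, "offset": [0, 0, -0.07], "angular": [0, 0, 0]},
  ],
)

```text
t: 6.6
eef_pos: [0.5561, 0.2187, 0.27]
tool_rot: [0.169, 0.766, 0.588, -0.197]
contact_force: [0.1, -0.7, 0.2]
gripper_width: 0.529
grasp_force: 0.0
```

```bash
python3 -c "
from mv import *
st()
m=optics.camera_model('wrist'); I=optics.read_camera('wrist'); cv2.imwrite('pics/w3.png',I); print(proj(m,V)); wing(I,m)
H=w((-.045,0,.143)); print('handle px',proj(m,H))
Rh=look(np.array([0,0,-1.]),-C.apply([1.,0,0])); goto(H+[0,0,.13],Rh)
Rh=look(np.array([0,0,-1.]),C.apply([1.,0,0])); goto(H+[0,0,.13],Rh)
"
```

```text
t 6.6 q [-0.87  0.56  0.36  1.63  0.2   1.34 -0.87] F [ 0.1 -0.7  0.2] M [ 0.51 -0.13  0.06] w 0.529 g 0.0
(np.float64(314.34663773764817), np.float64(228.71261246397907))
wing ((314.9999694824219, 226.5), (60.99999237060547, 17.999996185302734), 90.0) [ 306  196   19   62 1060]
len 0.047582572283972314 vent 1.5138997128856955 centre err case [ 0.0006  0.001  -0.0006]
handle px (np.float64(272.9204057278055), np.float64(382.058130146336))
off [-0.2211 -0.037   0.1228] ang [ 1.022 -0.025  3.795] rows>=20.6
off [-0.2211 -0.037   0.1228] ang [ 0.016  0.67  -0.07 ] rows>=5.1
```

View pics/w3.png

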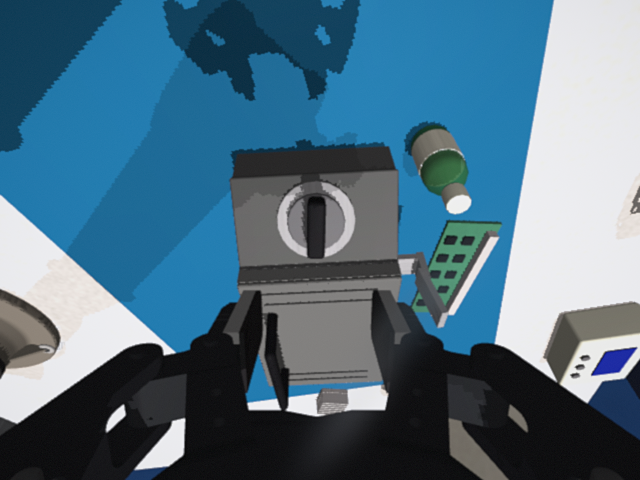

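Vent measures 1.51, so it is at its stop; the wing runs down the slope at (315,227). Now the handle.

Request:
drive_tool(
  deltas=[
    {"gripper": 120, "offset": [-0.045, -0.008, 0.02], "angular": [0, 0.12, 0]},
    {"gripper": 120, "offset": [-0.09, -0.016, 0.045], "angular": [0, 0.3, -0.03]},
    {"gripper": 120, "offset": [-0.135, -0.024, 0.07], "angular": [0.01, 0.45, -0.04]},
    {"gripper": 120, "offset": [-0.18, -0.03, 0.095], "angular": [0.01, 0.6, -0.06]},
    {"gripper": 120, "offset": [-0.22, -0.037, 0.123], "angular": [0.016, 0.67, -0.07]},
  ],
)

```text
t: 7.15
eef_pos: [0.4565, -0.014, 0.2727]
tool_rot: [-0.001, 0.777, 0.629, 0.003]
contact_force: [0.5, -1.0, 1.1]
gripper_width: 0.529
grasp_force: 0.0
```

Request:
drive_tool(
  deltas=[
    {"gripper": 120, "offset": [0, 0, 0], "angular": [0, 0, 0]},
    {"gripper": 120, "offset": [0, 0, 0], "angular": [0, 0, 0]},
    {"gripper": 120, "offset": [0, 0, 0], "angular": [0, 0, 0]},
  ],
)

```text
t: 7.45
eef_pos: [0.4587, -0.0097, 0.2724]
tool_rot: [-0.0, 0.776, 0.631, 0.001]
contact_force: [-0.2, -0.3, -0.7]
gripper_width: 0.529
grasp_force: 0.0
```

```bash
python3 -c "
from mv import *
st(); H=w((-.045,0,.143)); Rh=look(np.array([0,0,-1.]),C.apply([1.,0,0])); goto(H+[0,0,.13],Rh)
m=optics.camera_model('wrist'); I=optics.read_camera('wrist'); cv2.imwrite('pics/w4.png',I); print(proj(m,H),proj(m,w((-.045,.055,.143))),proj(m,w((-.045,-.055,.143))))
"
```

```text
t 7.45 q [-0.45  0.16  0.37  2.11 -0.07  0.89 -0.24] F [-0.2 -0.3 -0.7] M [ 0.03 -0.   -0.03] w 0.529 g 0.0
off [-0.0079 -0.0013 -0.0006] ang [ 0.    -0.002  0.002] rows>=0.2
(np.float64(312.71957922622965), np.float64(275.98398626936853)) (np.float64(312.57407883922116), np.float64(179.4405905019122)) (np.float64(312.8461703629191), np.float64(359.9805890367938))
```

View pics/w4.png

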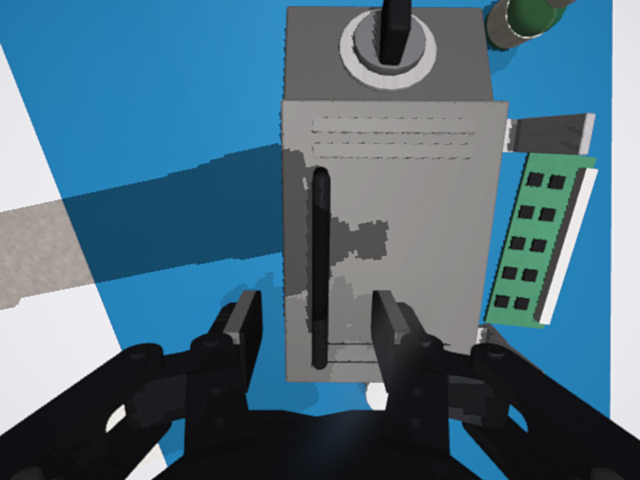

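The handle bar is at u≈321, 8 px (about 5 mm) right of the prediction. That agrees with the earlier correction to the case's x.

Request:
drive_tool(
  deltas=[
    {"gripper": 120, "offset": [-0.008, 0.0035, 0.03], "angular": [0, 0, 0]},
    {"gripper": 120, "offset": [-0.008, 0.0035, 0.06], "angular": [0, 0, 0]},
    {"gripper": 120, "offset": [-0.008, 0.0035, 0.075], "angular": [0, 0, 0]},
    {"gripper": 120, "offset": [-0.008, 0.0035, 0.075], "angular": [0, 0, 0]},
    {"gripper": 120, "offset": [-0.008, 0.0035, 0.075], "angular": [0, 0, 0]},
  ],
)

```text
t: 8.0
eef_pos: [0.4613, -0.0176, 0.198]
tool_rot: [-0.0, 0.775, 0.632, 0.001]
contact_force: [0.5, 0.0, 1.1]
gripper_width: 0.529
grasp_force: 0.0
```

Request:
drive_tool(
  deltas=[
    {"gripper": 255, "offset": [0, 0, 0], "angular": [0, 0, 0]},
    {"gripper": 255, "offset": [0, 0, 0], "angular": [0, 0, 0]},
    {"gripper": 255, "offset": [0, 0, 0], "angular": [0, 0, 0]},
    {"gripper": 255, "offset": [0, 0, 0], "angular": [0, 0, 0]},
    {"gripper": 255, "offset": [0, 0, 0], "angular": [0, 0, 0]},
  ],
  grip_force=30,
)

```text
t: 8.5
eef_pos: [0.4594, -0.0181, 0.1986]
tool_rot: [-0.002, 0.776, 0.631, 0.001]
contact_force: [-6.4, 1.9, 7.7]
gripper_width: 0.099
grasp_force: 29.3
```

```bash
cat > arc.py <<'E'
from h import *
import sys
H0=np.array([-.115,.058]) # from hinge, x,z at lid 0
def pos(t): # lid t: front swings up
    c,s=np.cos(t),np.sin(t); return np.array([c*H0[0]+s*H0[1], -s*H0[0]+c*H0[1]])
st(); e,r=tool(); print(e.round(4),C.inv().apply(e-o).round(4))
for t in np.arange(.1,1.75,.1): d=pos(t)-pos(0); print(round(t,1),"dy %.4f dz %.4f"%(d[0],-d[1]),end="; ")
E
python3 arc.py
```

```text
t 8.5 q [-0.4   0.28  0.36  2.17 -0.15  0.71 -0.15] F [-6.4  1.9  7.7] M [ 0.52  1.39 -0.05] w 0.099 g 29.3
[ 0.4594 -0.0181  0.1986] [-0.0413 -0.0002  0.1986]
0.1 dy 0.0064 dz -0.0112; 0.2 dy 0.0138 dz -0.0217; 0.3 dy 0.0223 dz -0.0314; 0.4 dy 0.0317 dz -0.0402; 0.5 dy 0.0419 dz -0.0480; 0.6 dy 0.0528 dz -0.0548; 0.7 dy 0.0644 dz -0.0604; 0.8 dy 0.0765 dz -0.0649; 0.9 dy 0.0889 dz -0.0681; 1.0 dy 0.1017 dz -0.0701; 1.1 dy 0.1145 dz -0.0708; 1.2 dy 0.1274 dz -0.0702; 1.3 dy 0.1401 dz -0.0683; 1.4 dy 0.1526 dz -0.0652; 1.5 dy 0.1647 dz -0.0608; 1.6 dy 0.1763 dz -0.0553; 1.7 dy 0.1873 dz -0.0486;
```

Request:
drive_tool(
  deltas=[
    {"gripper": 255, "offset": [0, 0.001, -0.005], "angular": [0, 0, 0]},
    {"gripper": 255, "offset": [0, 0.004, -0.011], "angular": [0, 0, 0]},
    {"gripper": 255, "offset": [0, 0.012, -0.0215], "angular": [0, 0, 0]},
    {"gripper": 255, "offset": [0, 0.0205, -0.0315], "angular": [0, 0, 0]},
    {"gripper": 255, "offset": [0, 0.03, -0.04], "angular": [0, 0, 0]},
  ],
)

```text
t: 9.0
eef_pos: [0.4886, -0.0244, 0.2387]
tool_rot: [-0.002, 0.776, 0.631, -0.0]
contact_force: [-8.7, 3.6, 5.5]
gripper_width: 0.102
grasp_force: 29.8
```

```bash
python3 -c "
from h import *
st();print(C.inv().apply(tool()[0]-o).round(4))"
```

```text
t 9.0 q [-0.39  0.26  0.37  2.07 -0.13  0.83 -0.15] F [-8.7  3.6  5.5] M [ 0.9   2.13 -0.09] w 0.102 g 29.8
[-0.0115 -0.0003  0.2387]
```

Request:
drive_tool(
  deltas=[
    {"gripper": 255, "offset": [0, 0.01, -0.008], "angular": [0, 0, 0]},
    {"gripper": 255, "offset": [0, 0.021, -0.0145], "angular": [0, 0, 0]},
    {"gripper": 255, "offset": [0, 0.0325, -0.02], "angular": [0, 0, 0]},
    {"gripper": 255, "offset": [0, 0.0445, -0.0245], "angular": [0, 0, 0]},
    {"gripper": 255, "offset": [0, 0.057, -0.028], "angular": [0, 0, 0]},
  ],
)

```text
t: 9.5
eef_pos: [0.5463, -0.0368, 0.2675]
tool_rot: [-0.0, 0.776, 0.631, 0.001]
contact_force: [-2.0, 1.4, -0.7]
gripper_width: 0.102
grasp_force: 30.0
```

```bash
python3 -c "
from h import *
st();print(C.inv().apply(tool()[0]-o).round(4)); cv2.imwrite('pics/s1.png',optics.read_camera('scene')[120:360,160:480])"
```

```text
t 9.5 q [-0.36  0.32  0.38  1.92 -0.15  0.93 -0.11] F [-2.   1.4 -0.7] M [ 0.3   0.76 -0.03] w 0.102 g 30.0
[ 0.0475 -0.0007  0.2675]
```

View pics/s1.png

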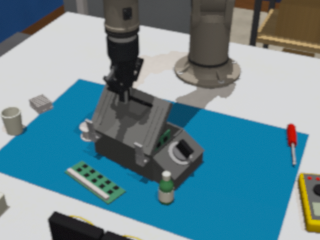

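The lid is half open, with the handle held at about (130,95) in the crop. Continuing along the arc from 0.9 to 1.4, then 1.7.

Request:
drive_tool(
  deltas=[
    {"gripper": 255, "offset": [0, 0.013, -0.002], "angular": [0, 0, 0]},
    {"gripper": 255, "offset": [0, 0.0255, -0.0025], "angular": [0, 0, 0]},
    {"gripper": 255, "offset": [0, 0.0385, -0.002], "angular": [0, 0, 0]},
    {"gripper": 255, "offset": [0, 0.051, 0], "angular": [0, 0, 0]},
    {"gripper": 255, "offset": [0, 0.0635, 0.003], "angular": [0, 0, 0]},
  ],
)

```text
t: 10.05
eef_pos: [0.6092, -0.0503, 0.2632]
tool_rot: [0.0, 0.776, 0.631, 0.001]
contact_force: [-0.7, -1.0, 4.1]
gripper_width: 0.102
grasp_force: 31.3
```

```bash
python3 -c "
from h import *
st();print(C.inv().apply(tool()[0]-o).round(4))"
```

```text
t 10.05 q [-0.31  0.43  0.38  1.78 -0.19  0.97 -0.06] F [-0.7 -1.   4.1] M [-0.22  0.25 -0.08] w 0.102 g 31.3
[ 0.1118 -0.001   0.2632]
```

Request:
drive_tool(
  deltas=[
    {"gripper": 255, "offset": [0, 0.006, 0.002], "angular": [0, 0, 0]},
    {"gripper": 255, "offset": [0, 0.012, 0.0045], "angular": [0, 0, 0]},
    {"gripper": 255, "offset": [0, 0.018, 0.007], "angular": [0, 0, 0]},
    {"gripper": 255, "offset": [0, 0.0237, 0.01], "angular": [0, 0, 0]},
    {"gripper": 255, "offset": [0, 0.029, 0.013], "angular": [0, 0, 0]},
  ],
)

```text
t: 10.55
eef_pos: [0.6366, -0.056, 0.25]
tool_rot: [0.0, 0.776, 0.631, 0.001]
contact_force: [-2.4, -3.6, 0.1]
gripper_width: 0.101
grasp_force: 31.5
```

Request:
drive_tool(
  deltas=[
    {"gripper": 255, "offset": [0, 0.004, 0.0025], "angular": [0, 0, 0]},
    {"gripper": 255, "offset": [0, 0.008, 0.005], "angular": [0, 0, 0]},
    {"gripper": 255, "offset": [0, 0.01, 0.007], "angular": [0, 0, 0]},
    {"gripper": 255, "offset": [0, 0.01, 0.007], "angular": [0, 0, 0]},
  ],
)

```text
t: 10.95
eef_pos: [0.6458, -0.058, 0.2444]
tool_rot: [-0.001, 0.776, 0.63, 0.001]
contact_force: [-5.2, -3.5, 11.3]
gripper_width: 0.095
grasp_force: 40.4
```

```bash
python3 -c "
from h import *
st();print(C.inv().apply(tool()[0]-o).round(4))"
```

```text
t 10.95 q [-0.27  0.51  0.37  1.7  -0.22  0.97 -0.03] F [-5.2 -3.5 11.3] M [-0.42  2.42 -0.09] w 0.095 g 40.4
[ 0.1493 -0.001   0.2444]
```

Request:
drive_tool(
  deltas=[
    {"gripper": 225, "offset": [0, 0, 0], "angular": [0, 0, 0]},
    {"gripper": 205, "offset": [0, 0, 0], "angular": [0, 0, 0]},
    {"gripper": 175, "offset": [0, 0, 0], "angular": [0, 0, 0]},
    {"gripper": 175, "offset": [0, 0.001, 0], "angular": [0, 0, 0]},
    {"gripper": 175, "offset": [0, 0.002, 0], "angular": [0, 0, 0]},
  ],
)

```text
t: 11.45
eef_pos: [0.6494, -0.0574, 0.2447]
tool_rot: [0.0, 0.776, 0.631, 0.003]
contact_force: [-1.2, -2.0, 6.7]
gripper_width: 0.318
grasp_force: 7.0
```

```bash
python3 -c "
from h import *
st();print(C.inv().apply(tool()[0]-o).round(4))"
```

```text
t 11.45 q [-0.27  0.51  0.37  1.69 -0.22  0.97 -0.03] F [-1.2 -2.   6.7] M [-0.27  0.73 -0.16] w 0.318 g 7.0
[0.1526 0.0004 0.2447]
```

Request:
drive_tool(
  deltas=[
    {"gripper": 165, "offset": [0, 0, 0], "angular": [0, 0, 0]},
    {"gripper": 165, "offset": [0, 0, 0], "angular": [0, 0, 0]},
    {"gripper": 165, "offset": [0, 0, 0], "angular": [0, 0, 0]},
  ],
)

```text
t: 11.75
eef_pos: [0.6498, -0.0574, 0.2448]
tool_rot: [0.001, 0.776, 0.631, 0.003]
contact_force: [1.3, -3.7, 6.8]
gripper_width: 0.355
grasp_force: 2.5
```

```bash
python3 -c "
from h import *
st();print(C.inv().apply(tool()[0]-o).round(4)); I=optics.read_camera('scene');J=optics.read_camera('top')
cv2.imwrite('pics/s2.png',np.hstack([cv2.resize(I[150:300,220:390],(510,450)),cv2.resize(J[160:300,250:340],(289,450))]))"
```

```text
t 11.75 q [-0.27  0.51  0.37  1.69 -0.22  0.97 -0.03] F [ 1.3 -3.7  6.8] M [-0.33  0.23 -0.06] w 0.355 g 2.5
[0.153  0.0004 0.2448]
```

View pics/s2.png

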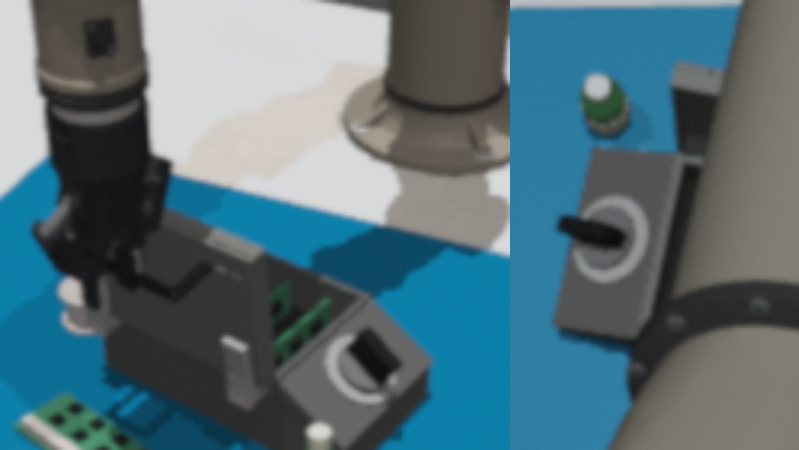

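Request:
drive_tool(
  deltas=[
    {"gripper": 165, "offset": [0, 0, -0.005], "angular": [0, 0, 0]},
    {"gripper": 165, "offset": [0, 0, -0.01], "angular": [0, 0, 0]},
    {"gripper": 165, "offset": [0, 0, -0.015], "angular": [0, 0, 0]},
  ],
)

```text
t: 12.15
eef_pos: [0.6483, -0.0571, 0.2586]
tool_rot: [-0.0, 0.776, 0.631, 0.002]
contact_force: [0.1, 0.2, -0.4]
gripper_width: 0.357
grasp_force: 0.0
```

```bash
python3 -c "
from h import *
st();print(C.inv().apply(tool()[0]-o).round(4))"
```

```text
t 12.15 q [-0.27  0.5   0.37  1.68 -0.21  1.   -0.03] F [ 0.1  0.2 -0.4] M [-0.05 -0.07  0.04] w 0.357 g 0.0
[0.1515 0.0005 0.2586]
```

Free of contact. Lifting clear.

Request:
drive_tool(
  deltas=[
    {"gripper": 165, "offset": [0, 0, -0.015], "angular": [0, 0, 0]},
    {"gripper": 165, "offset": [0, 0, -0.04], "angular": [0, 0, 0]},
    {"gripper": 165, "offset": [0, 0, -0.08], "angular": [0, 0, 0]},
    {"gripper": 165, "offset": [0, 0, -0.12], "angular": [0, 0, 0]},
    {"gripper": 165, "offset": [0, 0, -0.14], "angular": [0, 0, 0]},
  ],
)

```text
t: 12.65
eef_pos: [0.6488, -0.0585, 0.4037]
tool_rot: [0.002, 0.776, 0.631, 0.004]
contact_force: [-0.1, -0.5, -0.2]
gripper_width: 0.357
grasp_force: 0.0
```

Request:
drive_tool(
  deltas=[
    {"gripper": 165, "offset": [-0.04, 0, 0], "angular": [0, 0, 0]},
    {"gripper": 165, "offset": [-0.09, 0, 0], "angular": [0, 0, 0]},
    {"gripper": 165, "offset": [-0.14, 0, 0], "angular": [0, 0, 0]},
    {"gripper": 165, "offset": [-0.18, 0, 0], "angular": [0, 0, 0]},
    {"gripper": 165, "offset": [-0.18, 0, 0], "angular": [0, 0, 0]},
  ],
)

```text
t: 13.15
eef_pos: [0.6079, -0.2425, 0.3998]
tool_rot: [0.002, 0.779, 0.626, 0.0]
contact_force: [0.0, -0.1, 0.4]
gripper_width: 0.354
grasp_force: 0.0
```

```bash
python3 -c "
from h import *
st(); I=optics.read_camera('scene');J=optics.read_camera('top')
m=optics.camera_model('scene')
for t in (1.6,1.75):
  c,s=np.cos(t),np.sin(t); 
  for y in(-.055,.055): print(t,np.round(proj(m,w((.0745-.115*c+.058*s,y,.085+.115*s+.058*c))),1))
cv2.imwrite('pics/s3.png',np.hstack([cv2.resize(I[150:330,220:400],(450,450)),cv2.resize(J[160:300,250:350],(321,450))]))"
```

```text
t 13.15 q [-0.05  0.4   0.47  1.51 -0.18  1.27  0.23] F [ 0.  -0.1  0.4] M [ 0.01 -0.02 -0.03] w 0.354 g 0.0
1.6 [244.1 228.8]
1.6 [279.5 244.9]
1.75 [239.9 235.6]
1.75 [275.2 252. ]
```

View pics/s3.png

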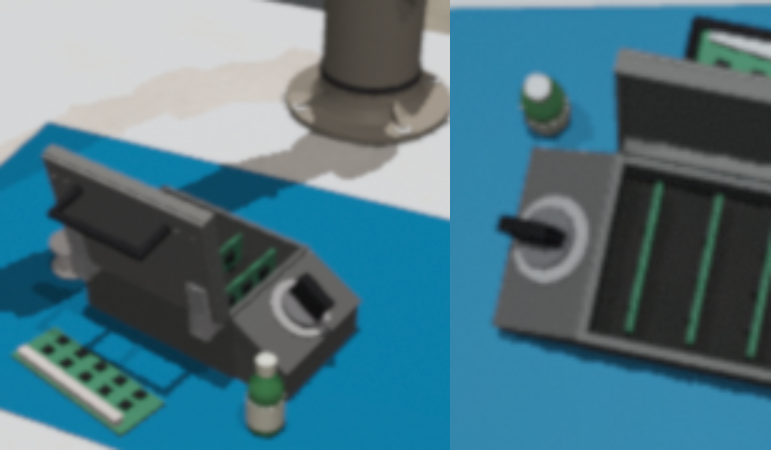

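The lid rests back: the handle ends at about (242,236) and (278,252), matching the 1.75 rad prediction. The vent is still open and the bystanders are untouched.

```bash
python3 -c "
from station import bot
print(bot.hand_in())"
```

```text
the job is handed in; nothing more can be done
None
```

The vent cap was turned to its stop (measured 1.51 rad) with the lid shut, then the lid was laid back gently onto its stop and the arm moved clear; the job was handed in at about 13 s with no verdict returned.

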